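# Move the vase out of the cover's way and fetch the mirror from the display case

## Task

The blue vase stands in the way of the display case's clear sliding cover: first set it upright on the round cork mat, then slide the cover fully open. Take the gilded mirror out of the well and stand it upright in the middle of the walnut writing desk's top, square with the desk (facing either its front or its back), then slide the cover fully shut again. Set the vase and mirror down rather than dropping them, and leave the teapot, pin vise and red stool where they are.

Things in the scene. Friction and masses are not known exactly. Their poses are not given: they have to be found in the camera images.
- case: Fixed pale-wood display case, 130 (its x) x 290 (y) x 75 mm high. Origin: centre of underside. Its -y half holds an open well, 104 (x) x 125 mm (y), centred at y = -70 mm, floor 12 mm above the underside. Its +y half is a solid flat deck 75 mm high, onto which the cover slides. Rails 7 mm wide stand 7 mm above the deck along both long edges (x = +-58 to 65 mm).
- cover (a joint): How far the clear cover is slid open (m) along the case's +y: 0 shut over the well, 0.135 fully open over the deck; hard stops at both ends. Stays where left; sliding takes 1 to 2 N. Starts 0 to 12 mm open. Plate 115 (x) x 140 (y) x 4 mm, underside 1 mm above the deck, so things on the deck block it; it cannot lift off.
- cover_handle (a point): Centre of the black upright bar in the middle of the cover: 50 mm along the case's x, 12 mm thick along the case's y, 24 mm tall (12 mm above and below this point; the plate's top is 12 mm below). Pinch it from above across its thickness. Axes as the case's; when shut it lies at case x = 0, y = -70, z = 92 mm.
- vase: Loose blue ceramic vase, solid, round, 68 mm tall, about 60 g. Origin: centre of its underside; z up its axis. Foot diameter 32 mm; straight belly 38 mm in diameter from 16 to 42 mm height; neck 20 mm at 54 mm; rim 28 mm. It begins standing on the case's deck in the cover's way.
- mirror: Loose gilded standing mirror, about 80 g, begins upright in the well under the cover. Origin: centre of its underside; z up. Foot 30 mm (its x) by 44 mm (its y) by 8 mm high; above it the upright frame, a plain slab to grip, 10 mm thick (x) by 42 mm wide (y), from 8 to 54 mm height, centred on the foot. Front and back look alike.
- desk: Loose walnut miniature writing desk, 350 g, 76 mm (its x) by 130 mm (its y), flat top 62 mm above the table. Origin: centre of its underside, below the middle of the top. Its front (drawers) faces its -x.
- mat: Fixed round cork mat lying on the table, 90 mm in diameter, 5 mm thick. Origin: centre of its underside.
- teapot: Loose small silver teapot, 50 mm from handle to spout, 31 mm tall; leave alone. Origin: centre of its underside; spout towards its +x.
- pin_vise: Loose steel pin vise lying on the table, 90 mm long along its x, 10 mm thick; leave alone. Origin: middle of its underside.
- stool: Loose round dollhouse stool with a red seat, 38 mm in diameter, 36 mm tall; leave alone. Origin: centre of its underside.
Mind the look-alikes: they are no part of the job. There is more than one size of the vase; the one meant has the size given above.

How it is judged:
By the outcome, as a careful person would: the job done as asked, in the order asked, and still so for the second after the job is handed in, with the robot touching nothing.
It also fails if it takes over 72 s, if anything falls off the work surface, if the arm or the gripper's body presses on something with over 40 N, if the wrist force passes 120 N, or if a joint passes its speed limit or range.

## Robot

A 7-joint arm with a two-finger parallel gripper is mounted at the origin on the work surface. World frame = base frame: x ahead of the robot, y to its left, z up, the work surface at z = 0. Lengths are in m, angles in degrees, forces in N, time in s.
With the tool pointing down it reaches from about 0.425 to 0.875 m from the base axis. Payload 4.7 kg.
Tool frame: the origin (TCP) lies at the very end of the fingers, on their centre line; the grasp point (between the pads) lies 19 mm behind it; z points along the fingers, y is the line along which they close (so a half turn about z gives the same grasp; the last joint's range is limited). The gripper opens to 87 mm and grips with 3 to 60 N. Pads are 19 mm wide; open, the fingers measure 117 mm over their backs; the gripper's body (75 mm by 190 mm) begins 51 mm behind the grasp point.
Start: joints at [-71.958, 18.392, -4.016, 83.108, 1.295, 78.541, -3.26], TCP at [0.193, 0.621, 0.223] pointing down, gripper open.
Joint ranges: [-163.93, 163.93], [-17.29, 119.83], [-79.2, 71.16], [3.27, 140.29], [-89.18, 269.18], [5.43, 117.66], [-154.24, 154.24]. Speed limits (degrees/s): [147.25, 147.25, 180, 180, 180, 180, 180].

## Interface

Orientations are given as [roll, pitch, yaw] about the fixed x, y, z axes, in that order (R = Rz(yaw) Ry(pitch) Rx(roll)).
In Python, from cell import get_obs, eyes, env gives the robot as it stands.
- The arm moves only by the tool servo_tool, never from a script. Its argument "series" is a list that holds one entry, the list of rows, each a list of 7 numbers: the shift along the tool's x, y, z in units of 300 mm (1.0 is 300 mm), then the turn, a rotation vector about the tool's x, y, z in units of pi rad (1.0 is pi rad), then the opening, from 0 (shut) to 1 (fully open). In form: [[[tx, ty, tz, wx, wy, wz, gripper], ...]]. A call has 1 to 12 rows; each row is the pose to reach, as a shift and turn from the pose commanded when the call began, along the tool's axes at that moment, turning the shorter way round; what a row does not reach only later rows make up. A row lasts 1/12 s, in which the tool goes at most 41.7 mm and 7.16 degrees, less where a joint would pass 70% of its speed; a pose out of reach is approached as far as the arm can. A call with a number of a shift or a turn outside -1 to 1 is refused whole. A call with a gripper value outside its range is refused whole. The fingers move at their own pace and stop on an object; "grip_force" is the grip in N (left out, the last holds). Time passes only in rows, so rows that repeat a pose let the fingers close. It gives the time, the measured TCP pose, the force, the opening and the grip force at its end, in the units of the state.
- get_obs(): the state, without advancing time (a new reading comes with each control period).
- eyes.read_camera(name): name is "side" or "top" or "wrist"; returns a dict with "frame" (480x640x3 uint8, red, green, blue), "depth" (480x640 float32, m along the optical axis (not along the pixel's ray), 0 where there is no reading), "fx", "fy", "cx", "cy" (pixels), "origin" and "rotation" of the camera in the world; the wrist camera has in their place "mount" (4x4, takes a point from camera to tool coordinates, whose origin is the TCP and whose axes are the flange's). Camera axes: x right, y down, z forward; pixel columns grow to the right and rows downward; lengths in m; the calibration is good to about 2 mm. A picture is of the moment at which its call begins: read the wrist's pose just before it.
- env.sign_off(): hands the job in; it is judged then, once.
The state is a dict: "time_s": time; "qpos": joint angles; "joint_velocities": joint speeds; "effort": joint torques, N m; "tool_pos": TCP position; "tool_rot": TCP orientation; "force": force on the tool from outside, world axes, zero at the start; "wrist_torque": the same for the moment, N m; "grip_width": finger opening in m; "grasp_force": force on a finger pad.
Only numpy, scipy, OpenCV 4.12 (cv2) and the standard library are available. Lean on these libraries where they do the work, as an engineer would, in place of code of your own. Each camera call takes 0.05 s, during which the arm holds its last target. There are 200 camera calls.

## Working session

There is one attempt and no reset: what is moved stays moved. The work goes in short steps, Python scripts to look and compute and a tool call to move; the robot and the scene stay as the last step left them, time stands still between calls to the robot, and variables do not carry over. Pictures are saved under pics/ and viewed, at most 10 in all, crops included, and the job is handed in when it is done.

Besides the shell and the picture viewer there is one more tool, called after "Request:" as name(argument=value, ...), one argument or row to a line, values as JSON. servo_tool: Moves the arm, as the interface text tells. Shifts and turns lie within -1 to 1; 1 stands for 300 mm of shift or pi rad of turn. Its arguments: {"type":"object","properties":{"series":{"type":"array"},"grip_force":{"type":"number"}},"required":["series"]}

```bash
mkdir -p pics; ls
cat > h.py <<'E'
import numpy as np, cv2
from cell import get_obs, eyes, env
from scipy.spatial.transform import Rotation as R
def cam(name):
    o=get_obs(); c=eyes.read_camera(name)
    if name=='wrist':
        T=np.eye(4); T[:3,:3]=R.from_euler('xyz',o['tool_rot'],degrees=True).as_matrix(); T[:3,3]=o['tool_pos']
        M=T@np.array(c['mount']); c['origin']=M[:3,3]; c['rotation']=M[:3,:3]
    c['origin']=np.array(c['origin']);c['rotation']=np.array(c['rotation']).reshape(3,3)
    return c
def pts(c):
    v,u=np.mgrid[:480,:640]; d=c['depth']
    P=np.stack([(u-c['cx'])/c['fx']*d,(v-c['cy'])/c['fy']*d,d],-1)
    return P@c['rotation'].T+c['origin']
def ray(c,u,v,z):
    d=c['rotation']@np.array([(u-c['cx'])/c['fx'],(v-c['cy'])/c['fy'],1]); return c['origin']+d*(z-c['origin'][2])/d[2]
def save(c,n): cv2.imwrite('pics/'+n,c['frame'][:,:,::-1])
E
python3 - <<'E'
from h import *
print(get_obs())
for n in('top','side'):
    c=cam(n);save(c,n+'1.png');np.savez(n+'1.npz',**c);print(n,c['origin'],c['rotation'],c['fx'],c['cx'],c['cy'])
E
```

```text
pics
{'time_s': 0.0, 'qpos': array([-71.95788524,  18.43765914,  -4.01792036,  83.17490784,
         1.29582811,  78.54070597,  -3.25956483]), 'joint_velocities': array([ 0.06207391, -0.09274491,  0.05114422, -0.04035241,  0.00499397,
        0.03902243,  0.02839743]), 'effort': array([ 2.94457623e-04, -4.91282487e+01, -4.03881753e-01, -3.12533391e+01,
       -6.40847068e-02,  4.36048291e-02,  1.55431999e-04]), 'tool_pos': array([0.19244617, 0.62027808, 0.22147767]), 'tool_rot': array([-1.79892027e+02,  5.83246717e-03,  1.62770508e+02]), 'force': array([-0.31325838, -0.14677102,  0.56559543]), 'wrist_torque': array([ 0.03535218, -0.0468744 , -0.06111833]), 'grasp_force': 0.0, 'grip_width': 0.08692635576294659}Traceback (most recent call last):
  File "<stdin>", line 4, in <module>
  File "h.py", line 9, in cam
    c['origin']=np.array(c['origin']);c['rotation']=np.array(c['rotation']).reshape(3,3)
                                                    ~~~~~~~~~~~~~~~~~~~~~~~~~~~~~~~^^^^^
ValueError: cannot reshape array of size 3 into shape (3,3)
```

```bash
sed -i "s/^    c\['origin'\]=np.array.*/    c['origin']=np.array(c['origin']); r=np.array(c['rotation'])\n    c['rotation']=R.from_euler('xyz',r,degrees=True).as_matrix() if r.size==3 else r/" h.py
python3 - <<'E'
from h import *
print(eyes.read_camera('top')['rotation'])
for n in('top','side'):
    c=cam(n);save(c,n+'1.png');np.savez(n+'1.npz',**c);print(n,c['origin'],c['rotation'],c['fx'],c['cx'],c['cy'])
E
```

```text
[-1.68915786e+02  1.01456449e-01 -9.07677390e+01]
top [ 0.40608863 -0.0108999   0.99708997] [[-1.33991507e-02 -9.81253010e-01  1.92257621e-01]
 [-9.99908659e-01  1.34896177e-02 -8.38452105e-04]
 [-1.77074816e-03 -1.92251295e-01 -9.81344131e-01]] 524.2107267469623 311.7995698611337 232.11060739504487
side [0.39515756 0.84434776 0.65768973] [[-0.97692779 -0.12645518  0.17210802]
 [-0.21313509  0.52586943 -0.82342867]
 [ 0.01362047 -0.84111262 -0.5406885 ]] 533.3150986722871 321.11779299019145 231.77588535864584
```

View pics/top1.png

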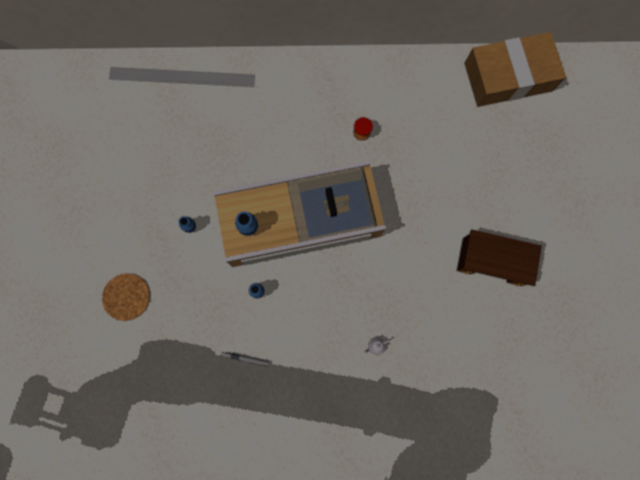

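View pics/side1.png

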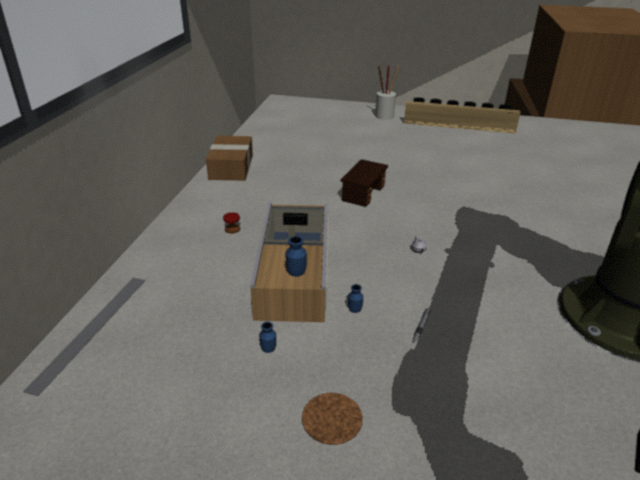

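Top view: vase on deck (246,222), handle (331,202), mat (126,297), desk (500,258), well right of the deck, and mirror seen under the handle. Decoy vases at (187,224) and (257,290). Now measuring.

```bash
cat >> h.py <<'E'
def rect(P,m):
    q=P[m][:,:2].astype(np.float32); (cx,cy),(w,h),a=cv2.minAreaRect(q); return len(q),np.round([cx,cy,w,h,a],4)
def big(m):
    n,l,s,_=cv2.connectedComponentsWithStats(cv2.morphologyEx(m.astype(np.uint8),cv2.MORPH_OPEN,np.ones((3,3))))
    return l==1+np.argmax(s[1:,4])
E
python3 - <<'E'
from h import *
for n in('top','side'):
    c=dict(np.load(n+'1.npz')); P=pts(c); hsv=cv2.cvtColor(c['frame'],cv2.COLOR_RGB2HSV); H,S,V=[hsv[...,i].astype(int) for i in range(3)]
    z=P[...,2]; v=c['depth']>0
    near=(P[...,0]>.25)&(P[...,0]<.8)&(abs(P[...,1])<.5)&v
    print(n,'table z',np.median(z[near]))
    d=big(near&(z>.05)&(z<.072)&(P[...,1]<-.2)&(P[...,1]>-.55)&(P[...,0]<.56)); print('desk',rect(P,d),np.median(z[d]))
    k=near&(z>.06)&(z<.09)&(P[...,1]>-.17)&(P[...,1]<.3); k=big(k); print('case',rect(P,k),np.median(z[k]))
    dk=big(k&(H>8)&(H<30)&(S>90)&(z<.079)); print('deck',rect(P,dk),np.median(z[dk]))
    b=big((H>100)&(H<125)&(S>120)&(z>.08)&near); print('vase',rect(P,b),z[b].max()); t=b&(z>z[b].max()-.008); print(' rim',rect(P,t))
    h=big((V<40)&(z>.085)&(z<.12)&near); print('handle',rect(P,h),z[h].max())
    # mat
    m=big((H<20)&(S>90)&(z<.02)&near&(P[...,1]>.25)); print('mat',rect(P,m),np.median(z[m]))
    # gold under the cover
    w=big((H>15)&(H<35)&(S>110)&near&(P[...,1]<.05)&(P[...,1]>-.15)&(P[...,0]>.35)); yy,xx=np.nonzero(w); print('gold px',len(xx),xx.mean(),yy.mean())
    cv2.imwrite(f'pics/{n}crop.png',cv2.resize((c['frame'][140:280,200:400] if n=='top' else c['frame'][190:330,230:430])[:,:,::-1],(800,560),interpolation=cv2.INTER_CUBIC))
E
```

```text
top table z 0.0004647188735246721
desk (2431, array([ 5.36700e-01, -3.53400e-01,  1.31200e-01,  7.40000e-02,
        7.66289e+01])) 0.06184380714771831
case (11027, array([ 0.6251,  0.0116,  0.1338,  0.2904, 11.0904])) 0.0782884616402475
deck (3993, array([ 0.6131,  0.0883,  0.1146,  0.1329, 10.9986])) 0.0752823658582944
vase (235, array([5.9200e-01, 9.7700e-02, 2.4100e-02, 3.1700e-02, 4.1335e+01])) 0.1467273771948262
 rim (82, array([5.92700e-01, 9.99000e-02, 1.64000e-02, 2.62000e-02, 3.00663e+01]))
handle (191, array([ 0.636 , -0.0458,  0.0494,  0.0118, 10.4571])) 0.10960105757691374
mat (1740, array([4.81200e-01, 3.41000e-01, 8.79000e-02, 8.67000e-02, 8.92783e+01])) 0.005285309527881976
gold px 900 285.24 217.20666666666668
side table z 0.0023250127098730644
desk (682, array([ 5.24600e-01, -3.55500e-01,  1.42800e-01,  7.28000e-02,
        8.79618e+01])) 0.06500249311954753
case (5514, array([6.23800e-01, 7.60000e-03, 1.32900e-01, 2.96900e-01, 1.09235e+01])) 0.07860285843900156
deck (2432, array([ 0.6115,  0.0859,  0.127 ,  0.1375, 11.7568])) 0.07678370401774176
vase (517, array([0.594 , 0.1098, 0.0307, 0.0208, 9.1711])) 0.1470098866515781
 rim (59, array([0.5954, 0.1068, 0.0224, 0.013 , 5.3356]))
handle (255, array([ 0.6374, -0.0487,  0.0469,  0.0166, 12.3023])) 0.10913949656714561
mat (2390, array([ 0.4801,  0.3393,  0.0872,  0.0876, 35.289 ])) 0.006686670358754199
gold px 149 274.90604026845637 248.248322147651
```

View pics/topcrop.png

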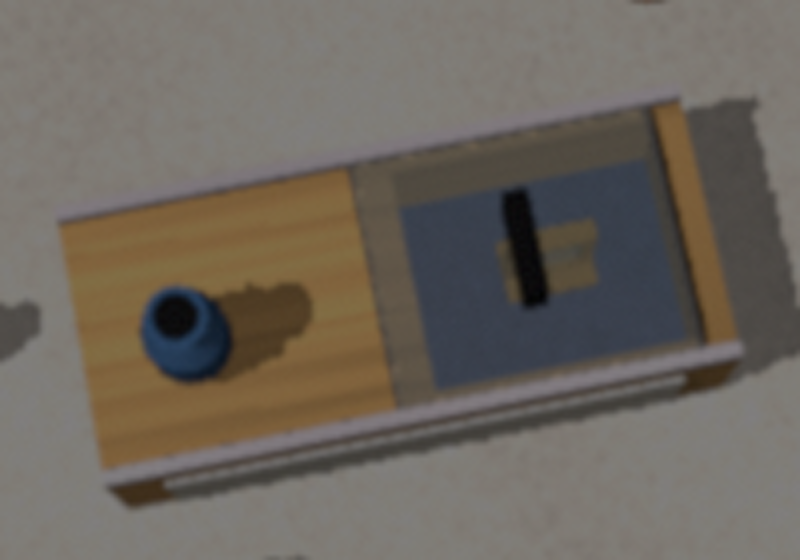

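```bash
cat >> h.py <<'E'
def go(p,yaw):
    o=get_obs(); A=R.from_euler('xyz',o['tool_rot'],degrees=True); B=R.from_euler('xyz',[180,0,yaw],degrees=True)
    s=A.inv().apply(np.array(p)-o['tool_pos'])/.3; w=(A.inv()*B).as_rotvec()/np.pi
    print('row',np.round(s,4),np.round(w,4),'rows>=',max(np.linalg.norm(s)*.3/.0417,np.linalg.norm(w)*180/7.16).round(1))
E
python3 - <<'E'
from h import *
ct=dict(np.load('top1.npz'));cs=dict(np.load('side1.npz'))
for c in(ct,cs):
    hsv=cv2.cvtColor(c['frame'],cv2.COLOR_RGB2HSV); H,S,V=[hsv[...,i].astype(int) for i in range(3)]
    P=pts(c); b=(H>95)&(H<130)&(S>90)
    x0,x1,y0,y1=(225,265,200,250) if c is ct else (275,315,228,285)
    yy,xx=np.nonzero(b[y0:y1,x0:x1]); print(xx.min()+x0,xx.max()+x0,yy.min()+y0,yy.max()+y0)
    hull=cv2.minEnclosingCircle(np.c_[xx+x0,yy+y0].astype(np.float32)); print(hull)
print('rim top',ray(ct,244,219,.143),'belly',ray(ct,246.3,224,.117))
print('side belly',ray(cs,296,262,.1),'side dir',cs['rotation'][:,2])
go([.593,.103,.25],-169)
E
```

```text
236 256 212 234
((246.0, 223.0), 11.662003517150879)
278 312 234 275
((295.45806884765625, 252.07469177246094), 23.065900802612305)
rim top [0.59726412 0.10120689 0.143     ] belly [0.594239   0.10057057 0.117     ]
side belly [0.59489684 0.10241067 0.1       ] side dir [ 0.17210802 -0.82342867 -0.5406885 ]
row [-1.786  -1.2521 -0.0921] [-4.000e-04 -1.000e-04 -1.569e-01] rows>= 15.7
```

Request:
servo_tool(
  series=[
    [[-0.9,-0.63,0,0,0,-0.157,1],[-0.9,-0.63,0,0,0,-0.157,1],[-0.9,-0.63,0,0,0,-0.157,1],[-0.9,-0.63,0,0,0,-0.157,1],[-0.9,-0.63,0,0,0,-0.157,1],[-0.9,-0.63,0,0,0,-0.157,1],[-0.9,-0.63,0,0,0,-0.157,1],[-0.9,-0.63,0,0,0,-0.157,1],[-0.9,-0.63,0,0,0,-0.157,1]],
  ],
)

```text
time_s: 0.95
tool_pos: [0.4014, 0.3514, 0.2228]
tool_rot: [-179.7, 0.2, -169.8]
force: [1.3, -1.3, 0.2]
grip_width: 0.0869
grasp_force: 0.0
```

```bash
python3 -c "
from h import *
print(get_obs()['tool_pos'],get_obs()['tool_rot']);go([.595,.1015,.25],-169)"
```

```text
[0.40136538 0.35135865 0.22280107] [-1.79744640e+02  1.59167116e-01 -1.69754797e+02]
row [-0.4873 -0.9348 -0.0851] [-0.0014  0.0009 -0.0042] rows>= 7.6
```

Request:
servo_tool(
  series=[
    [[-0.487,-0.935,-0.085,0,0,-0.004,1],[-0.487,-0.935,-0.085,0,0,-0.004,1],[-0.487,-0.935,-0.085,0,0,-0.004,1],[-0.487,-0.935,-0.085,0,0,-0.004,1],[-0.487,-0.935,-0.085,0,0,-0.004,1],[-0.487,-0.935,-0.085,0,0,-0.004,1],[-0.487,-0.935,-0.085,0,0,-0.004,1],[-0.487,-0.935,-0.085,0,0,-0.004,1],[-0.487,-0.935,-0.085,0,0,-0.004,1],[-0.487,-0.935,-0.085,0,0,-0.004,1]],
  ],
)

```text
time_s: 1.78
tool_pos: [0.5922, 0.1111, 0.2478]
tool_rot: [-180.0, -0.0, -168.5]
force: [-0.3, 0.8, 0.5]
grip_width: 0.0872
grasp_force: 0.0
```

```bash
python3 -c "
from h import *
print(get_obs()['tool_pos'],get_obs()['tool_rot']);go([.595,.1015,.086],-169)
c=cam('wrist');save(c,'w1.png');print(c['origin'],c['rotation'])
P=pts(c);hsv=cv2.cvtColor(c['frame'],cv2.COLOR_RGB2HSV)
m=big((abs(hsv[...,0].astype(int)-112)<15)&(hsv[...,1]>120)&(P[...,2]>.085)&(P[...,2]<.16));print(rect(P,m));t=m&(P[...,2]>.13);print(rect(P,t),P[...,2][m].max())
"
```

```text
[0.59216978 0.11114432 0.24775484] [-1.79974297e+02 -2.46340633e-02 -1.68479620e+02]
row [-0.0031 -0.0331  0.5392] [-0.0001 -0.0001  0.0029] rows>= 3.9
[0.5221066  0.096886   0.40936167] [[-0.20022515  0.94686065  0.25172364]
 [ 0.97974942  0.19376074  0.05047622]
 [-0.00098021  0.2567327  -0.96648195]]Traceback (most recent call last):
  File "<string>", line 6, in <module>
    m=big((abs(hsv[...,0].astype(int)-112)<15)&(hsv[...,1]>120)&(P[...,2]>.085)&(P[...,2]<.16));print(rect(P,m));t=m&(P[...,2]>.13);print(rect(P,t),P[...,2][m].max())
  File "h.py", line 23, in big
    return l==1+np.argmax(s[1:,4])
                ~~~~~~~~~^^^^^^^^^
    return _wrapfunc(a, 'argmax', axis=axis, out=out, **kwds)
    return bound(*args, **kwds)
ValueError: attempt to get argmax of an empty sequence
```

View pics/w1.png

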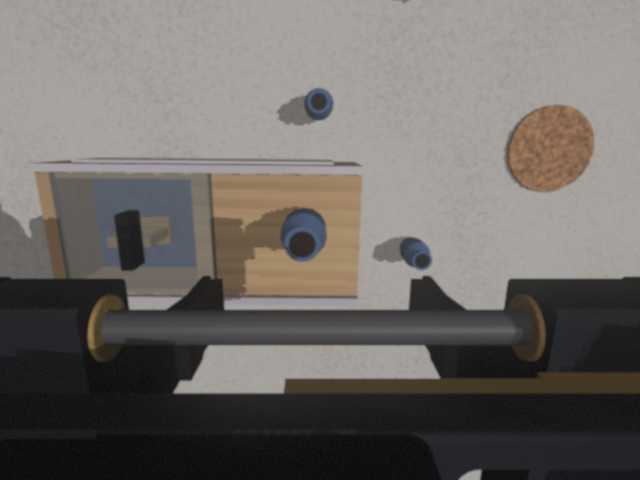

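The wrist view shows the vase rim at (302,243), the case square in the image, the handle at (129,239) and the mat at (551,148).

```bash
python3 -c "
from h import *
c=cam('wrist')
P=pts(c);hsv=cv2.cvtColor(c['frame'],cv2.COLOR_RGB2HSV);print(hsv[225,290],P[225,290],P[200,330],c['depth'][200,330])
m=big((abs(hsv[...,0].astype(int)-108)<15)&(hsv[...,1]>90)&(P[...,2]>.085)&(P[...,2]<.16));print(rect(P,m));t=m&(P[...,2]>.13);print(rect(P,t),P[...,2][m].max())
print(ray(c,302,243,.143),'belly',ray(c,303,234,.117),'mat',ray(c,551,148,.005))
for u,v,z in((38,163,.082),(361,164,.082),(359,298,.082)): print(ray(c,u,v,z))
"
```

```text
[110  72  89] [0.58604158 0.09132018 0.12433082] [0.56743971 0.12105663 0.07417865] 0.336631Traceback (most recent call last):
  File "<string>", line 5, in <module>
    m=big((abs(hsv[...,0].astype(int)-108)<15)&(hsv[...,1]>90)&(P[...,2]>.085)&(P[...,2]<.16));print(rect(P,m));t=m&(P[...,2]>.13);print(rect(P,t),P[...,2][m].max())
  File "h.py", line 23, in big
    return l==1+np.argmax(s[1:,4])
                ~~~~~~~~~^^^^^^^^^
    return _wrapfunc(a, 'argmax', axis=axis, out=out, **kwds)
    return bound(*args, **kwds)
ValueError: attempt to get argmax of an empty sequence
```

```bash
python3 -c "
from h import *
c=cam('wrist')
P=pts(c)
print(ray(c,302,243,.143),'belly',ray(c,303,234,.117),'mat',ray(c,551,148,.005))
for u,v,z in((38,163,.082),(361,164,.082),(359,298,.082)): print(ray(c,u,v,z))
go([.595,.1015,.086],-169)
"
```

```text
[0.59291559 0.10427774 0.143     ] belly [0.59241481 0.10404607 0.117     ] mat [0.47514233 0.3424041  0.005     ]
[ 0.58622825 -0.13036138  0.082     ]
[0.53005752 0.14117327 0.082     ]
[0.65107005 0.16857021 0.082     ]
row [-0.0052 -0.0476  0.539 ] [ 0.0003 -0.0002  0.005 ] rows>= 3.9
```

Request:
servo_tool(
  series=[
    [[-0.002,-0.043,0,0,0,0.005,1],[-0.002,-0.043,0,0,0,0.005,1],[-0.002,-0.043,0.2,0,0,0.005,1],[-0.002,-0.043,0.35,0,0,0.005,1],[-0.002,-0.043,0.35,0,0,0.005,1],[-0.002,-0.043,0.35,0,0,0.005,1]],
  ],
)

```text
time_s: 2.43
tool_pos: [0.5905, 0.0998, 0.1372]
tool_rot: [-180.0, -0.6, -169.1]
force: [-0.4, -0.2, 0.2]
grip_width: 0.0872
grasp_force: 0.0
```

```bash
python3 -c "
from h import *
print(get_obs()['tool_pos'],get_obs()['tool_rot']);go([.594,.103,.087],-169)"
```

```text
[0.59049352 0.0997791  0.13724797] [-179.9549053    -0.59607141 -169.1439647 ]
row [-0.0152  0.0085  0.1673] [-0.0002 -0.0033 -0.0008] rows>= 1.2
```

Request:
servo_tool(
  series=[
    [[-0.012,0.008,0.08,0,0,0,1],[-0.012,0.008,0.165,0,0,0,1],[-0.012,0.008,0.165,0,0,0,1],[-0.012,0.008,0.165,0,0,0,1],[-0.012,0.008,0.165,0,0,0,1]],
  ],
  grip_force=12,
)

```text
time_s: 2.85
tool_pos: [0.5993, 0.1036, 0.096]
tool_rot: [180.0, 0.2, -169.2]
force: [-0.2, 0.1, 0.8]
grip_width: 0.0871
grasp_force: 0.0
```

```bash
python3 -c "
from h import *
print(get_obs()['tool_pos'],get_obs()['tool_rot'],get_obs()['force']);go([.594,.103,.087],-169)"
```

```text
[0.59926776 0.10360066 0.09601226] [ 179.99416094    0.18056202 -169.15938437] [-0.1830871   0.09484149  0.78042417]
row [0.0177 0.0013 0.03  ] [ 0.      0.001  -0.0009] rows>= 0.3
```

Request:
servo_tool(
  series=[
    [[0,0,0,0,0,0,1],[0,0,0,0,0,0,1],[0,0,0,0,0,0,1],[0,0,0,0,0,0,1]],
  ],
)

```text
time_s: 3.18
tool_pos: [0.5983, 0.1035, 0.0945]
tool_rot: [180.0, 0.1, -169.2]
force: [-0.7, 0.9, -0.8]
grip_width: 0.0869
grasp_force: 0.0
```

```bash
python3 -c "
from h import *
print(get_obs()['tool_pos'],get_obs()['tool_rot'],get_obs()['force']);go([.594,.103,.087],-169)"
```

```text
[0.59830459 0.10354814 0.09450649] [ 1.79985088e+02  8.10956863e-02 -1.69158194e+02] [-0.73958563  0.91637022 -0.7517365 ]
row [0.0145 0.0009 0.025 ] [ 0.0001  0.0005 -0.0009] rows>= 0.2
```

Request:
servo_tool(
  series=[
    [[0.012,0.001,0.023,0,0,0,1],[0.012,0.001,0.023,0,0,0,1],[0.012,0.001,0.023,0,0,0,1],[0.012,0.001,0.023,0,0,0,0.2],[0.012,0.001,0.023,0,0,0,0.2],[0.012,0.001,0.023,0,0,0,0.2],[0.012,0.001,0.023,0,0,0,0.2],[0.012,0.001,0.023,0,0,0,0.2],[0.012,0.001,0.023,0,0,0,0.2],[0.012,0.001,0.023,0,0,0,0.2],[0.012,0.001,0.023,0,0,0,0.2],[0.012,0.001,0.023,0,0,0,0.2]],
  ],
  grip_force=15,
)

```text
time_s: 4.18
tool_pos: [0.5943, 0.103, 0.0867]
tool_rot: [-180.0, 0.0, -169.2]
force: [0.6, -0.1, 0.8]
grip_width: 0.0373
grasp_force: 15.0
```

```bash
python3 -c "
from h import *
o=get_obs();print(o['tool_pos'],o['tool_rot'],o['force'],o['grip_width'],o['grasp_force'])"
```

```text
[0.5943074  0.10299235 0.08668188] [-1.79994450e+02  6.09107118e-03 -1.69155477e+02] [ 0.62001079 -0.10010427  0.81967448] 0.037288194449540006 14.999986731272656
```

Request:
servo_tool(
  series=[
    [[0,0,-0.1,0,0,0,0.2],[0,0,-0.2,0,0,0,0.2],[0,0,-0.3,0,0,0,0.2],[0,0,-0.3,0,0,0,0.2],[0,0,-0.3,0,0,0,0.2],[0,0,-0.3,0,0,0,0.2],[0,0,-0.3,0,0,0,0.2]],
  ],
)

```text
time_s: 4.77
tool_pos: [0.5931, 0.103, 0.1749]
tool_rot: [-180.0, -0.2, -169.2]
force: [-0.1, 0.3, -0.7]
grip_width: 0.0375
grasp_force: 15.0
```

```bash
python3 -c "
from h import *
o=get_obs();print(o['tool_pos'],o['tool_rot'],o['force'],o['grip_width'],o['grasp_force']);go([.479,.341,.17],-169)"
```

```text
[0.59313142 0.10298627 0.17492342] [-1.79995080e+02 -1.68594434e-01 -1.69150051e+02] [-0.10421979  0.25248937 -0.67661954] 0.037537539826238135 14.999921779162833
row [0.2242 0.8508 0.017 ] [-0.     -0.0009 -0.0008] rows>= 6.3
```

Request:
servo_tool(
  series=[
    [[0.07,0.28,0,0,0,0,0.2],[0.14,0.5,0,0,0,0,0.2],[0.2,0.75,0,0,0,0,0.2],[0.224,0.85,0.1,0,0,0,0.2],[0.224,0.85,0.2,0,0,0,0.2],[0.224,0.85,0.3,0,0,0,0.2],[0.224,0.85,0.4,0,0,0,0.2],[0.224,0.85,0.4,0,0,0,0.2],[0.224,0.85,0.4,0,0,0,0.2],[0.224,0.85,0.4,0,0,0,0.2],[0.224,0.85,0.4,0,0,0,0.2],[0.224,0.85,0.4,0,0,0,0.2]],
  ],
)

```text
time_s: 5.77
tool_pos: [0.4827, 0.34, 0.0588]
tool_rot: [180.0, 0.2, -169.3]
force: [0.7, 0.4, -0.2]
grip_width: 0.0372
grasp_force: 15.0
```

```bash
python3 -c "
from h import *
o=get_obs();print(o['tool_pos'],o['tool_rot'],o['force'],o['grip_width'],o['grasp_force']);go([.479,.341,.018],-169)"
```

```text
[0.48272779 0.34000231 0.05879582] [ 179.95131876    0.19812031 -169.30621743] [ 0.67101181  0.36765634 -0.22049126] 0.03719314215002301 14.999768575216876
row [0.0121 0.0055 0.1359] [ 0.0003  0.0011 -0.0017] rows>= 1.0
```

Request:
servo_tool(
  series=[
    [[0.01,0.004,0.05,0,0,0,0.2],[0.01,0.004,0.1,0,0,0,0.2],[0.01,0.004,0.12,0,0,0,0.2],[0.01,0.004,0.12,0,0,0,0.2],[0.01,0.004,0.12,0,0,0,0.2],[0.01,0.004,0.12,0,0,0,0.2],[0.01,0.004,0.12,0,0,0,0.2]],
  ],
)

```text
time_s: 6.35
tool_pos: [0.4781, 0.3419, 0.022]
tool_rot: [179.9, 0.1, -169.2]
force: [0.3, 0.1, -1.0]
grip_width: 0.0375
grasp_force: 15.0
```

Lower the last 4–5 mm slowly.

Request:
servo_tool(
  series=[
    [[0,0,0.004,0,0,0,0.2],[0,0,0.008,0,0,0,0.2],[0,0,0.012,0,0,0,0.2],[0,0,0.015,0,0,0,0.2],[0,0,0.015,0,0,0,0.2],[0,0,0.015,0,0,0,0.2],[0,0,0.015,0,0,0,0.2]],
  ],
)

```text
time_s: 6.93
tool_pos: [0.4772, 0.3416, 0.0166]
tool_rot: [180.0, 0.0, -169.2]
force: [-2.7, -0.8, 5.1]
grip_width: 0.037
grasp_force: 15.0
```

Request:
servo_tool(
  series=[
    [[0,0,0,0,0,0,0.6],[0,0,0,0,0,0,0.8],[0,0,0,0,0,0,0.9],[0,0,0,0,0,0,0.9],[0,0,0,0,0,0,0.9],[0,0,-0.1,0,0,0,0.9],[0,0,-0.2,0,0,0,0.9],[0,0,-0.35,0,0,0,0.9],[0,0,-0.5,0,0,0,0.9],[0,0,-0.5,0,0,0,0.9],[0,0,-0.5,0,0,0,0.9],[0,0,-0.5,0,0,0,0.9]],
  ],
)

```text
time_s: 7.93
tool_pos: [0.477, 0.3415, 0.166]
tool_rot: [180.0, 0.0, -169.2]
force: [-0.7, -0.5, -0.2]
grip_width: 0.0784
grasp_force: 0.0
```

```bash
python3 -c "
from h import *
o=get_obs();print(o['tool_pos'],o['tool_rot'],o['force'],o['grip_width'],o['grasp_force'])
c=cam('side');P=pts(c);hsv=cv2.cvtColor(c['frame'],cv2.COLOR_RGB2HSV).astype(int)
m=(abs(hsv[...,0]-110)<15)&(hsv[...,1]>110)&(abs(P[...,0]-.48)<.05)&(abs(P[...,1]-.34)<.05);print(rect(P,m),P[m][:,2].min(),P[m][:,2].max())
go([.636,-.047,.16],-169)"
```

```text
[0.4769839  0.34145975 0.16596314] [ 1.79984520e+02  1.54461046e-02 -1.69151684e+02] [-0.67859119 -0.45942196 -0.16347337] 0.07842700904024727 0.0
(1166, array([0.4761, 0.3444, 0.07  , 0.0932, 9.2588])) 0.010122594582010147 0.5327642319167466
row [-0.2795 -1.3703  0.0161] [-0.0003 -0.0007 -0.0008] rows>= 10.1
```

Request:
servo_tool(
  series=[
    [[-0.2,-0.98,0.01,0,0,0,0.6],[-0.2,-0.98,0.01,0,0,0,0.6],[-0.2,-0.98,0.01,0,0,0,0.6],[-0.2,-0.98,0.01,0,0,0,0.6],[-0.2,-0.98,0.01,0,0,0,0.6],[-0.2,-0.98,0.01,0,0,0,0.6],[-0.2,-0.98,0.01,0,0,0,0.6],[-0.2,-0.98,0.01,0,0,0,0.6],[-0.2,-0.98,0.01,0,0,0,0.6]],
  ],
)

```text
time_s: 8.73
tool_pos: [0.591, 0.0581, 0.1606]
tool_rot: [-179.8, -0.2, -169.6]
force: [-0.5, -0.7, 0.1]
grip_width: 0.0522
grasp_force: 0.0
```

```bash
python3 -c "
from h import *
o=get_obs();print(o['tool_pos'],o['tool_rot'])
c=cam('side');save(c,'s2.png')
c=cam('top');P=pts(c);z=P[...,2];hsv=cv2.cvtColor(c['frame'],cv2.COLOR_RGB2HSV).astype(int)
m=(abs(hsv[...,0]-110)<15)&(hsv[...,1]>110)&(abs(P[...,0]-.48)<.06)&(abs(P[...,1]-.34)<.06)&(z<.1)
print(rect(P,m),z[m].max())
go([.636,-.047,.15],-169)"
```

```text
[0.59097175 0.05811051 0.16056821] [-179.84169299   -0.23564795 -169.62968793]
(303, array([4.7930e-01, 3.3860e-01, 2.8800e-02, 3.2300e-02, 8.9154e+01])) 0.07731078923928925
row [-0.0811 -0.3928  0.0358] [ 0.0002 -0.0012 -0.0011] rows>= 2.9
```

View pics/s2.png

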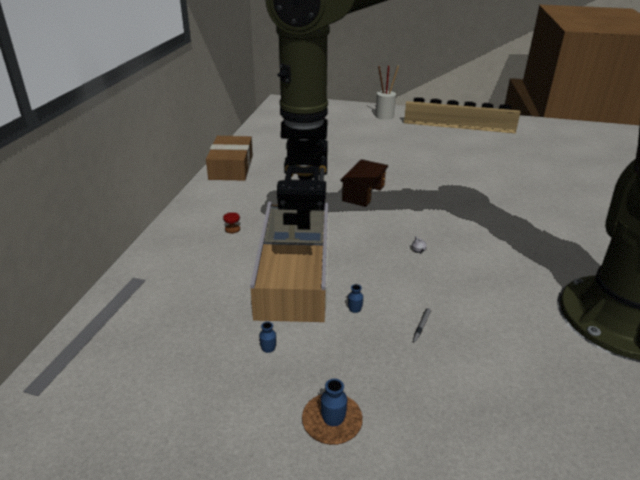

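The vase stands upright on the mat at (334,405). Next, the handle.

Request:
servo_tool(
  series=[
    [[-0.081,-0.393,0,0,0,0,0.6],[-0.081,-0.393,0,0,0,0,0.6],[-0.081,-0.393,0,0,0,0,0.6],[-0.081,-0.393,0.03,0,0,0,0.6],[-0.081,-0.393,0.03,0,0,0,0.6],[-0.081,-0.393,0.03,0,0,0,0.6],[-0.081,-0.393,0.03,0,0,0,0.6],[-0.081,-0.393,0.03,0,0,0,0.6]],
  ],
)

```text
time_s: 9.5
tool_pos: [0.6373, -0.0442, 0.1542]
tool_rot: [179.9, 0.0, -168.9]
force: [0.4, 0.4, 0.3]
grip_width: 0.0522
grasp_force: 0.0
```

```bash
python3 -c "
from h import *
o=get_obs();print(o['tool_pos'],o['tool_rot'])
c=cam('wrist');P=pts(c);z=P[...,2];V=c['frame'].max(-1)
m=(V<60)&(z>.083)&(z<.112)&(abs(P[...,0]-.63)<.05)&(abs(P[...,1]+.05)<.05);print(m.sum(),m.sum()>50 and rect(P,big(m)))
go([.636,-.047,.0855],-169)"
```

```text
[ 0.6372828  -0.0442285   0.15415043] [ 1.79926379e+02  3.05067059e-03 -1.68931240e+02]
1489 (1483, array([ 6.35100e-01, -4.82000e-02,  4.88000e-02,  1.05000e-02,
        1.10387e+01]))
row [ 0.0062 -0.0067  0.2296] [0.0003 0.0002 0.0002] rows>= 1.7
```

Request:
servo_tool(
  series=[
    [[0.006,-0.01,0.1,0,0,0,0.6],[0.006,-0.01,0.17,0,0,0,0.6],[0.006,-0.01,0.215,0,0,0,0.6],[0.006,-0.01,0.215,0,0,0,0.6],[0.006,-0.01,0.215,0,0,0,0.6],[0.006,-0.01,0.215,0,0,0,0.6],[0.006,-0.01,0.215,0,0,0,0.6]],
  ],
)

```text
time_s: 10.13
tool_pos: [0.6375, -0.0504, 0.0914]
tool_rot: [-180.0, 0.2, -169.1]
force: [1.1, 0.7, 0.6]
grip_width: 0.0523
grasp_force: 0.0
```

Request:
servo_tool(
  series=[
    [[0.004,0.007,0.018,0,0,0,0.6],[0.004,0.007,0.018,0,0,0,0.6],[0.004,0.007,0.018,0,0,0,0.6],[0.004,0.007,0.018,0,0,0,0.05],[0.004,0.007,0.018,0,0,0,0.05],[0.004,0.007,0.018,0,0,0,0.05],[0.004,0.007,0.018,0,0,0,0.05],[0.004,0.007,0.018,0,0,0,0.05],[0.004,0.007,0.018,0,0,0,0.05],[0.004,0.007,0.018,0,0,0,0.05]],
  ],
  grip_force=20,
)

```text
time_s: 10.97
tool_pos: [0.6347, -0.0486, 0.0843]
tool_rot: [180.0, 0.0, -169.2]
force: [-0.1, 0.2, -0.1]
grip_width: 0.0136
grasp_force: 0.0
```

Request:
servo_tool(
  series=[
    [[0,0,0,0,0,0,0.05],[0,0,0,0,0,0,0.05],[0,0.05,0,0,0,0,0.05],[0,0.1,0,0,0,0,0.05],[0,0.15,0,0,0,0,0.05],[0,0.2,0,0,0,0,0.05],[0,0.25,0,0,0,0,0.05],[0,0.3,0,0,0,0,0.05],[0,0.35,0,0,0,0,0.05],[0,0.38,0,0,0,0,0.05],[0,0.38,0,0,0,0,0.05],[0,0.38,0,0,0,0,0.05]],
  ],
)

```text
time_s: 11.97
tool_pos: [0.6129, 0.0641, 0.0843]
tool_rot: [180.0, -0.0, -169.1]
force: [-1.2, 1.0, 0.3]
grip_width: 0.0116
grasp_force: 20.0
```

Request:
servo_tool(
  series=[
    [[0,0.015,0,0,0,0,0.05],[0,0.03,0,0,0,0,0.05],[0,0.04,0,0,0,0,0.05],[0,0.05,0,0,0,0,0.05],[0,0.05,0,0,0,0,0.05],[0,0.05,0,0,0,0,0.05],[0,0.05,0,0,0,0,0.05]],
  ],
)

```text
time_s: 12.55
tool_pos: [0.6111, 0.0735, 0.0843]
tool_rot: [-179.7, 0.0, -169.3]
force: [1.0, -7.4, -1.1]
grip_width: 0.0121
grasp_force: 20.0
```

Request:
servo_tool(
  series=[
    [[0,-0.018,0,0,0,0,0.5],[0,-0.018,0,0,0,0,0.5],[0,-0.018,0,0,0,0,0.5],[0,-0.018,0,0,0,0,0.5],[0,-0.018,-0.1,0,0,0,0.5],[0,-0.018,-0.2,0,0,0,0.5],[0,-0.15,-0.3,0,0,0,0.5],[0,-0.3,-0.4,0,0,0,0.5],[0,-0.44,-0.45,0,0,0,0.5],[0,-0.44,-0.45,0,0,0,0.5],[0,-0.44,-0.45,0,0,0,0.5],[0,-0.44,-0.45,0,0,0,0.5]],
  ],
)

```text
time_s: 13.55
tool_pos: [0.6357, -0.0529, 0.2201]
tool_rot: [-180.0, 0.1, -169.3]
force: [0.2, 0.8, -0.3]
grip_width: 0.0434
grasp_force: 0.0
```

```bash
python3 -c "
from h import *
o=get_obs();print(o['tool_pos'],o['tool_rot'],o['qpos'])
c=cam('wrist');save(c,'w3.png');P=pts(c);z=P[...,2]
np.savez('w3.npz',**c)
near=(abs(P[...,0]-.638)<.07)&(abs(P[...,1]+.06)<.06)
for a,b in((.055,.072),(.015,.025)):
    m=near&(z>a)&(z<b); hsv=cv2.cvtColor(c['frame'],cv2.COLOR_RGB2HSV); 
    m=big(m); print(a,rect(P,m),np.median(z[m]),hsv[m].mean(0))
"
```

```text
[ 0.63565471 -0.0529126   0.22010292] [-1.79999679e+02  1.06725770e-01 -1.69318727e+02] [-18.36443743  17.69150412  26.06390393  86.25026954  -7.88459445
  77.77089883 108.96800723]
0.055 (599, array([ 6.47800e-01, -6.12000e-02,  1.04000e-02,  4.17000e-02,
        1.22543e+01])) 0.0653590131685019 [ 21.03505843 116.32721202 163.24707846]
0.015 (523, array([ 6.38400e-01, -6.29000e-02,  1.09000e-02,  4.38000e-02,
        1.22232e+01])) 0.01948189533641065 [ 16.67686424 123.56214149 166.19502868]
```

View pics/w3.png

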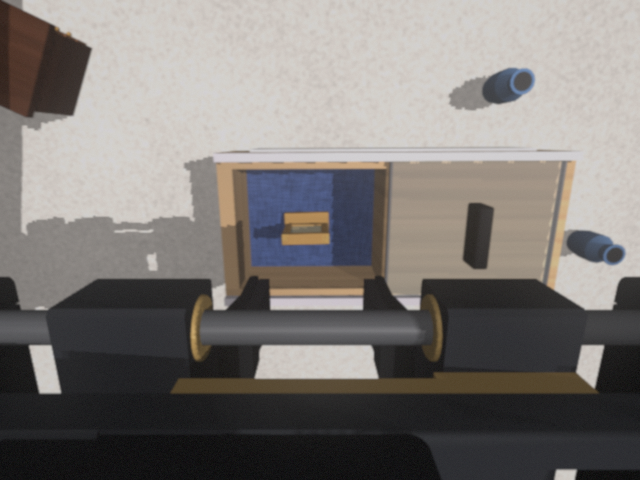

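The cover is open. The mirror stands upright in the well at (306,230), its wide side along the case's y, and its centre works out to (0.648, -0.061).

```bash
python3 -c "
from h import *
go([.648,-.0612,.15],102.2)"
```

```text
row [-0.0352 -0.0433  0.2301] [ 4.000e-04 -3.000e-04  4.925e-01] rows>= 12.4
```

Request:
servo_tool(
  series=[
    [[-0.035,-0.043,0.1,0,0,0.4925,0.4],[-0.035,-0.043,0.15,0,0,0.4925,0.4],[-0.035,-0.043,0.2,0,0,0.4925,0.4],[-0.035,-0.043,0.23,0,0,0.4925,0.4],[-0.035,-0.043,0.23,0,0,0.4925,0.4],[-0.035,-0.043,0.23,0,0,0.4925,0.4],[-0.035,-0.043,0.23,0,0,0.4925,0.4],[-0.035,-0.043,0.23,0,0,0.4925,0.4],[-0.035,-0.043,0.23,0,0,0.4925,0.4],[-0.035,-0.043,0.23,0,0,0.4925,0.4],[-0.035,-0.043,0.23,0,0,0.4925,0.4],[-0.035,-0.043,0.23,0,0,0.4925,0.4]],
  ],
)

```text
time_s: 14.6
tool_pos: [0.6474, -0.0587, 0.1488]
tool_rot: [-179.9, -0.1, 104.8]
force: [-1.0, -0.3, 0.5]
grip_width: 0.035
grasp_force: 0.0
```

Request:
servo_tool(
  series=[
    [[0,0,0,0,0,0.004,0.4],[0,0,0,0,0,0.004,0.4],[0,0,0,0,0,0.004,0.4],[0,0,0,0,0,0.004,0.4]],
  ],
)

```text
time_s: 14.93
tool_pos: [0.6478, -0.0613, 0.1499]
tool_rot: [-180.0, -0.0, 104.4]
force: [-0.2, 0.9, 0.2]
grip_width: 0.0348
grasp_force: 0.0
```

```bash
python3 -c "
from h import *
o=get_obs();print(o['tool_pos'],o['tool_rot'],o['qpos'][6]);go([.648,-.0612,.035],102.2)
c=cam('wrist');P=pts(c);z=P[...,2]
m=(z>.058)&(z<.072)&(abs(P[...,0]-.648)<.035)&(abs(P[...,1]+.06)<.035);print(m.sum());print(rect(P,big(m)))
"
```

```text
[ 0.64781298 -0.06132289  0.14993728] [-1.79983394e+02 -3.50325771e-02  1.04368419e+02] 29.528917276760534
row [0.     0.0008 0.3831] [-0.0001 -0.0002  0.012 ] rows>= 2.8
879
(877, array([ 6.48100e-01, -6.14000e-02,  1.00000e-02,  4.21000e-02,
        1.19618e+01]))
```

Request:
servo_tool(
  series=[
    [[0,0,0.08,0,0,0.013,0.4],[0,0,0.16,0,0,0.013,0.4],[0,0,0.24,0,0,0.013,0.4],[0,0,0.3,0,0,0.013,0.4],[0,0,0.34,0,0,0.013,0.4],[0,0,0.37,0,0,0.013,0.4],[0,0,0.37,0,0,0.013,0.4],[0,0,0.37,0,0,0.013,0.4],[0,0,0.37,0,0,0.013,0.4]],
  ],
)

```text
time_s: 15.73
tool_pos: [0.6489, -0.0625, 0.0406]
tool_rot: [179.9, 0.0, 101.8]
force: [0.3, 0.0, 0.3]
grip_width: 0.0349
grasp_force: 0.0
```

Request:
servo_tool(
  series=[
    [[0,0,0.017,0,0,-0.002,0.4],[0,0,0.017,0,0,-0.002,0.4],[0,0,0.017,0,0,-0.002,0.4],[0,0,0.017,0,0,-0.002,0.05],[0,0,0.017,0,0,-0.002,0.05],[0,0,0.017,0,0,-0.002,0.05],[0,0,0.017,0,0,-0.002,0.05],[0,0,0.017,0,0,-0.002,0.05],[0,0,0.017,0,0,-0.002,0.05],[0,0,0.017,0,0,-0.002,0.05]],
  ],
  grip_force=15,
)

```text
time_s: 16.57
tool_pos: [0.6481, -0.0622, 0.0342]
tool_rot: [180.0, 0.0, 102.2]
force: [0.6, 0.6, -0.2]
grip_width: 0.0096
grasp_force: 15.0
```

```bash
python3 -c "
from h import *
o=get_obs();print(o['tool_pos'],o['tool_rot'],o['force'],o['grip_width'],o['grasp_force'])"
```

```text
[ 0.64806092 -0.06224458  0.03423828] [1.79982930e+02 8.52412657e-04 1.02204404e+02] [ 0.55594743  0.58254392 -0.18421332] 0.009610235390201607 14.999966779723763
```

Request:
servo_tool(
  series=[
    [[0,0,-0.06,0,0,0,0.05],[0,0,-0.14,0,0,0,0.05],[0,0,-0.24,0,0,0,0.05],[0,0,-0.34,0,0,0,0.05],[0,0,-0.44,0,0,0,0.05],[0,0,-0.5,0,0,0,0.05],[0,0,-0.5,0,0,0,0.05],[0,0,-0.5,0,0,0,0.05],[0,0,-0.5,0,0,0,0.05]],
  ],
)

```text
time_s: 17.32
tool_pos: [0.6471, -0.062, 0.1828]
tool_rot: [-179.9, -0.0, 102.2]
force: [-0.0, 0.5, -0.8]
grip_width: 0.0098
grasp_force: 15.0
```

```bash
python3 -c "
from h import *
o=get_obs();print(o['tool_pos'],o['tool_rot'],o['force'],o['grip_width'],o['grasp_force'])
c=cam('top');P=pts(c);z=P[...,2];d=big((z>.052)&(z<.071)&(abs(P[...,1]+.35)<.12)&(abs(P[...,0]-.53)<.1));print(rect(P,d),np.median(z[d]))
c=cam('side');P=pts(c);z=P[...,2];d=big((z>.056)&(z<.075)&(abs(P[...,1]+.35)<.12)&(abs(P[...,0]-.53)<.1));print(rect(P,d),np.median(z[d]))
go([.5367,-.3534,.18],76.6)"
```

```text
[ 0.64711227 -0.06200006  0.18276199] [-1.79892244e+02 -4.36454915e-02  1.02207731e+02] [-0.03655923  0.5367291  -0.76752048] 0.009768300771380092 14.999981193104759
(3070, array([ 0.5388, -0.3537,  0.1308,  0.0771, 75.795 ])) 0.061823133289199805
(816, array([ 0.5371, -0.3575,  0.1366,  0.0782, 75.2538])) 0.06488253676129135
row [-0.8719 -0.5642  0.0083] [-0.001  -0.      0.1423] rows>= 7.5
```

Request:
servo_tool(
  series=[
    [[-0.874,-0.56,0,0,0,0.145,0.05],[-0.874,-0.56,0,0,0,0.145,0.05],[-0.874,-0.56,0,0,0,0.145,0.05],[-0.874,-0.56,0,0,0,0.145,0.05],[-0.874,-0.56,0,0,0,0.145,0.05],[-0.874,-0.56,0,0,0,0.145,0.05],[-0.874,-0.56,0,0,0,0.145,0.05],[-0.874,-0.56,0,0,0,0.145,0.05],[-0.874,-0.56,0,0,0,0.145,0.05],[-0.874,-0.56,0,0,0,0.145,0.05],[-0.874,-0.56,0,0,0,0.145,0.05],[-0.874,-0.56,0,0,0,0.145,0.05]],
  ],
)

```text
time_s: 18.42
tool_pos: [0.5403, -0.3517, 0.1832]
tool_rot: [-179.9, -0.1, 76.3]
force: [-0.0, 0.4, -0.5]
grip_width: 0.01
grasp_force: 15.0
```

```bash
python3 -c "
from h import *
o=get_obs();print(o['tool_pos'],o['tool_rot'],o['force'],o['grip_width'],o['grasp_force'])
c=cam('wrist');save(c,'w4.png');P=pts(c);z=P[...,2];d=big((z>.056)&(z<.068)&(abs(P[...,1]+.35)<.12)&(abs(P[...,0]-.53)<.1));print(rect(P,d),np.median(z[d]))
# vertical extents & lowest points of mirror in hand
H=cv2.cvtColor(c['frame'],cv2.COLOR_RGB2HSV)
m=(z>.1)&(abs(P[...,0]-o['tool_pos'][0])<.04)&(abs(P[...,1]-o['tool_pos'][1])<.04)&(z<.24)
t=m&(z<.185);print(t.sum(),t.sum()>50 and rect(P,t))
go([.538,-.354,.1],76.2)"
```

```text
[ 0.54027006 -0.35172203  0.18320359] [-1.79938573e+02 -8.09962674e-02  7.62826465e+01] [-0.00352534  0.37255971 -0.5475392 ] 0.00996537153767733 15.000150926643983
(9718, array([ 0.5398, -0.3482,  0.1116,  0.0762, 75.9194])) 0.0615148341777747
1764 (1764, array([ 5.42300e-01, -3.38800e-01,  1.92000e-02,  2.99000e-02,
        7.69063e+01]))
row [-0.0094 -0.0056  0.2782] [-0.0002 -0.0004  0.0005] rows>= 2.0
```

View pics/w4.png

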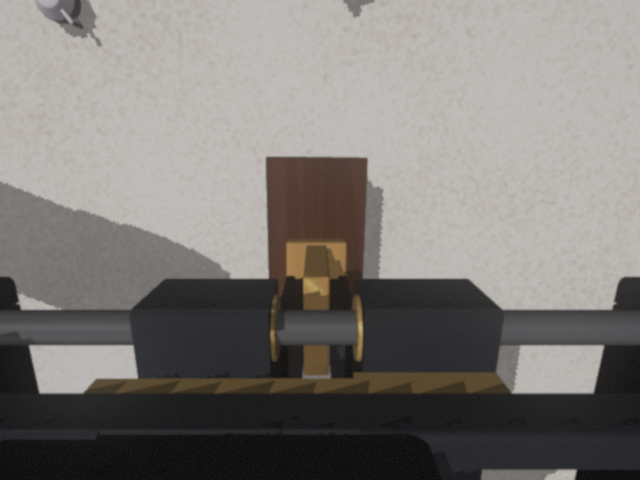

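Desk top is square in view at x 266–367 and the mirror sits straight in the grip. Lowering.

Request:
servo_tool(
  series=[
    [[-0.015,-0.003,0.06,0,0,0.002,0.05],[-0.015,-0.003,0.14,0,0,0.002,0.05],[-0.015,-0.003,0.2,0,0,0.002,0.05],[-0.015,-0.003,0.25,0,0,0.002,0.05],[-0.015,-0.003,0.29,0,0,0.002,0.05],[-0.015,-0.003,0.3,0,0,0.002,0.05],[-0.015,-0.003,0.3,0,0,0.002,0.05],[-0.015,-0.003,0.3,0,0,0.002,0.05],[-0.015,-0.003,0.3,0,0,0.002,0.05],[-0.015,-0.003,0.3,0,0,0.002,0.05]],
  ],
)

```text
time_s: 19.3
tool_pos: [0.5378, -0.3587, 0.0953]
tool_rot: [179.9, 0.0, 75.7]
force: [0.4, 0.8, -1.6]
grip_width: 0.0098
grasp_force: 15.0
```

```bash
python3 -c "
from h import *
o=get_obs();print(o['tool_pos'],o['tool_rot'],o['force'],o['grip_width'],o['grasp_force'])
go([.5385,-.356,.085],75.9)"
```

```text
[ 0.53781113 -0.35874969  0.09534088] [1.79887212e+02 2.40071556e-02 7.57422765e+01] [ 0.43639373  0.81831572 -1.59231482] 0.009834544788263086 14.999862533295527
row [ 0.0095 -0.0001  0.0345] [ 0.0006  0.0001 -0.0009] rows>= 0.3
```

Request:
servo_tool(
  series=[
    [[0.008,0,0.01,0,0,-0.001,0.05],[0.008,0,0.02,0,0,-0.001,0.05],[0.008,0,0.026,0,0,-0.001,0.05],[0.008,0,0.026,0,0,-0.001,0.05],[0.008,0,0.026,0,0,-0.001,0.05],[0.008,0,0.026,0,0,-0.001,0.05],[0.008,0,0.026,0,0,-0.001,0.05]],
  ],
)

```text
time_s: 19.88
tool_pos: [0.5378, -0.356, 0.0864]
tool_rot: [180.0, 0.0, 75.9]
force: [-0.3, 0.2, -0.5]
grip_width: 0.0098
grasp_force: 15.0
```

Request:
servo_tool(
  series=[
    [[0,0,0.003,0,0,0,0.05],[0,0,0.006,0,0,0,0.05],[0,0,0.006,0,0,0,0.05],[0,0,0.006,0,0,0,0.05]],
  ],
)

```text
time_s: 20.22
tool_pos: [0.5378, -0.3558, 0.0845]
tool_rot: [-180.0, -0.0, 75.9]
force: [-0.7, 0.2, -1.4]
grip_width: 0.01
grasp_force: 15.0
```

Request:
servo_tool(
  series=[
    [[0,0,0.003,0,0,0,0.05],[0,0,0.003,0,0,0,0.05],[0,0,0.006,0,0,0,0.05],[0,0,0.006,0,0,0,0.05],[0,0,0.006,0,0,0,0.05]],
  ],
)

```text
time_s: 20.63
tool_pos: [0.5379, -0.3559, 0.0842]
tool_rot: [180.0, -0.0, 75.9]
force: [-2.5, 2.4, 9.3]
grip_width: 0.01
grasp_force: 15.0
```

Request:
servo_tool(
  series=[
    [[0,0,-0.003,0,0,0,0.05],[0,0,-0.003,0,0,0,0.3],[0,0,-0.003,0,0,0,0.4],[0,0,-0.003,0,0,0,0.4],[0,0,-0.003,0,0,0,0.4],[0,0,-0.08,0,0,0,0.4],[0,0,-0.16,0,0,0,0.4],[0,0,-0.26,0,0,0,0.4],[0,0,-0.36,0,0,0,0.4],[0,0,-0.36,0,0,0,0.4],[0,0,-0.36,0,0,0,0.4],[0,0,-0.36,0,0,0,0.4]],
  ],
)

```text
time_s: 21.63
tool_pos: [0.5376, -0.3556, 0.1902]
tool_rot: [-180.0, -0.0, 75.9]
force: [0.0, -0.0, -0.8]
grip_width: 0.0353
grasp_force: 0.0
```

```bash
python3 -c "
from h import *
o=get_obs();print(o['tool_pos'],o['tool_rot'])
c=cam('wrist');P=pts(c);z=P[...,2]
near=(abs(P[...,1]+.35)<.12)&(abs(P[...,0]-.53)<.1)
d=big(near&(z>.056)&(z<.066));print('desk',rect(P,d))
t=big(near&(z>.108)&(z<.122));print('frame top',rect(P,t),z[t].max())
t=near&(z>.067)&(z<.073);print('foot',rect(P,big(t)))
c=cam('top');P=pts(c);z=P[...,2];t=near=0
go([.612,.0735,.2],-169)"
```

```text
[ 0.53764652 -0.35557623  0.19019981] [-1.79976133e+02 -3.14846244e-02  7.59259595e+01]
desk (12048, array([ 0.5375, -0.357 ,  0.1296,  0.0761, 75.8657]))
frame top (937, array([ 5.37000e-01, -3.55500e-01,  4.21000e-02,  9.40000e-03,
        7.60607e+01])) 0.11787080921873291
foot (659, array([ 5.28800e-01, -3.53300e-01,  4.35000e-02,  1.30000e-02,
        7.44522e+01]))
row [ 1.4467 -0.1057 -0.0347] [-2.000e-04 -9.000e-04 -6.393e-01] rows>= 16.1
```

```bash
python3 -c "
from h import *
print(get_obs()['qpos']);go([.612,.0735,.2],11)"
```

```text
[ -7.28775472  24.79181671  51.00563659  88.08647263 -19.54902058
  76.63769803  31.65359457]
row [ 1.4467 -0.1057 -0.0347] [-8.000e-04  2.000e-04  3.607e-01] rows>= 10.4
```

Request:
servo_tool(
  series=[
    [[0.1,0,-0.035,0,0,0.03,0.5],[0.95,-0.07,-0.035,0,0,0.36,0.5],[0.95,-0.07,-0.035,0,0,0.36,0.5],[0.95,-0.07,-0.035,0,0,0.36,0.5],[0.95,-0.07,-0.035,0,0,0.36,0.5],[0.95,-0.07,-0.035,0,0,0.36,0.5],[0.95,-0.07,-0.035,0,0,0.36,0.5],[0.95,-0.07,-0.035,0,0,0.36,0.5],[0.95,-0.07,-0.035,0,0,0.36,0.5],[0.95,-0.07,-0.035,0,0,0.36,0.5],[0.95,-0.07,-0.035,0,0,0.36,0.5],[0.95,-0.07,-0.035,0,0,0.36,0.5]],
  ],
)

```text
time_s: 22.73
tool_pos: [0.5862, -0.0743, 0.2003]
tool_rot: [180.0, 0.1, 11.3]
force: [-0.4, -0.3, -0.7]
grip_width: 0.0438
grasp_force: 0.0
```

```bash
python3 -c "
from h import *
o=get_obs();print(o['tool_pos'],o['tool_rot']);go([.612,.0735,.17],11)"
```

```text
[ 0.58616819 -0.07429417  0.2003296 ] [1.79983694e+02 9.99111692e-02 1.12561577e+01]
row [ 0.1808 -0.4664  0.1007] [0.0001 0.0006 0.0014] rows>= 3.7
```

Request:
servo_tool(
  series=[
    [[0.18,-0.466,0.1,0,0,0.001,0.6],[0.18,-0.466,0.1,0,0,0.001,0.6],[0.18,-0.466,0.1,0,0,0.001,0.6],[0.18,-0.466,0.1,0,0,0.001,0.6],[0.18,-0.466,0.1,0,0,0.001,0.6],[0.18,-0.466,0.1,0,0,0.001,0.6],[0.18,-0.466,0.1,0,0,0.001,0.6],[0.18,-0.466,0.1,0,0,0.001,0.6],[0.18,-0.466,0.1,0,0,0.001,0.6]],
  ],
)

```text
time_s: 23.48
tool_pos: [0.6128, 0.0709, 0.1718]
tool_rot: [180.0, -0.0, 10.8]
force: [-0.1, -0.1, 0.1]
grip_width: 0.0522
grasp_force: 0.0
```

```bash
python3 -c "
from h import *
o=get_obs();print(o['tool_pos'],o['tool_rot'])
c=cam('wrist');P=pts(c);z=P[...,2];V=c['frame'].max(-1)
m=(V<70)&(z>.085)&(z<.112)&(abs(P[...,0]-.612)<.05)&(abs(P[...,1]-.073)<.05);print(m.sum(),m.sum()>50 and rect(P,big(m)))
go([.612,.0735,.086],11)"
```

```text
[0.61282542 0.07092486 0.1717502 ] [ 1.79999266e+02 -3.89626296e-02  1.07720535e+01]
1219 (1215, array([6.13200e-01, 7.32000e-02, 4.83000e-02, 9.90000e-03, 1.07242e+01]))
row [-0.0015 -0.0075  0.2857] [-0.0001 -0.0002 -0.0011] rows>= 2.1
```

Request:
servo_tool(
  series=[
    [[0,-0.007,0.1,0,0,-0.001,0.6],[0,-0.007,0.2,0,0,-0.001,0.6],[0,-0.007,0.26,0,0,-0.001,0.6],[0,-0.007,0.275,0,0,-0.001,0.6],[0,-0.007,0.275,0,0,-0.001,0.6],[0,-0.007,0.275,0,0,-0.001,0.6],[0,-0.007,0.275,0,0,-0.001,0.6],[0,-0.007,0.275,0,0,-0.001,0.6]],
  ],
)

```text
time_s: 24.2
tool_pos: [0.6135, 0.0752, 0.0904]
tool_rot: [-180.0, -0.2, 11.1]
force: [-1.0, -1.1, 0.2]
grip_width: 0.052
grasp_force: 0.0
```

Request:
servo_tool(
  series=[
    [[0,0.005,0.013,0,0,0,0.6],[0,0.005,0.013,0,0,0,0.6],[0,0.005,0.013,0,0,0,0.05],[0,0.005,0.013,0,0,0,0.05],[0,0.005,0.013,0,0,0,0.05],[0,0.005,0.013,0,0,0,0.05],[0,0.005,0.013,0,0,0,0.05],[0,0.005,0.013,0,0,0,0.05],[0,0.005,0.013,0,0,0,0.05],[0,0.005,0.013,0,0,0,0.05],[0,0.005,0.013,0,0,0,0.05]],
  ],
  grip_force=20,
)

```text
time_s: 25.12
tool_pos: [0.6127, 0.0737, 0.0849]
tool_rot: [180.0, -0.0, 11.1]
force: [0.5, -1.0, -0.1]
grip_width: 0.0119
grasp_force: 20.0
```

Request:
servo_tool(
  series=[
    [[0,0.05,0,0,0,0,0.05],[0,0.1,0,0,0,0,0.05],[0,0.15,0,0,0,0,0.05],[0,0.2,0,0,0,0,0.05],[0,0.25,0,0,0,0,0.05],[0,0.3,0,0,0,0,0.05],[0,0.35,0,0,0,0,0.05],[0,0.4,0,0,0,0,0.05],[0,0.42,0,0,0,0,0.05],[0,0.42,0,0,0,0,0.05],[0,0.42,0,0,0,0,0.05]],
  ],
)

```text
time_s: 26.03
tool_pos: [0.6367, -0.0504, 0.0849]
tool_rot: [180.0, 0.0, 11.1]
force: [-1.6, -2.3, 1.0]
grip_width: 0.0117
grasp_force: 20.0
```

Request:
servo_tool(
  series=[
    [[0,0.015,0,0,0,0,0.05],[0,0.025,0,0,0,0,0.05],[0,0.035,0,0,0,0,0.05],[0,0.045,0,0,0,0,0.05],[0,0.045,0,0,0,0,0.05],[0,0.045,0,0,0,0,0.05],[0,0.045,0,0,0,0,0.05]],
  ],
)

```text
time_s: 26.62
tool_pos: [0.6384, -0.0588, 0.0848]
tool_rot: [-179.6, 0.1, 11.3]
force: [-7.3, 6.6, 8.3]
grip_width: 0.012
grasp_force: 20.0
```

Request:
servo_tool(
  series=[
    [[0,0,0,0,0,0,0.6],[0,0,0,0,0,0,0.6],[0,0,0,0,0,0,0.6],[0,0,0,0,0,0,0.6],[0,0,-0.1,0,0,0,0.6],[0,0,-0.2,0,0,0,0.6],[0,0,-0.35,0,0,0,0.6],[0,-0.5,-0.5,0,0,0,0.6],[0,-0.9,-0.5,0,0,0,0.6],[0,-0.9,-0.5,0,0,0,0.6],[0,-0.9,-0.5,0,0,0,0.6],[0,-0.9,-0.5,0,0,0,0.6]],
  ],
)

```text
time_s: 27.62
tool_pos: [0.6, 0.1389, 0.2254]
tool_rot: [-180.0, -0.1, 11.1]
force: [0.9, 0.5, -0.1]
grip_width: 0.0521
grasp_force: 0.0
```

Request:
servo_tool(
  series=[
    [[0,-0.2,0,0,0,0,0.6],[0,-0.3,0,0,0,0,0.6],[0,-0.3,0,0,0,0,0.6],[0,-0.3,0,0,0,0,0.6],[0,-0.3,0,0,0,0,0.6],[0,-0.3,0,0,0,0,0.6]],
  ],
)

```text
time_s: 28.12
tool_pos: [0.5835, 0.2237, 0.2249]
tool_rot: [179.9, -0.0, 11.0]
force: [0.1, -0.3, 0.2]
grip_width: 0.0521
grasp_force: 0.0
```

```bash
python3 -c "
from h import *
o=get_obs();print(o['tool_pos'],o['force'])
c=cam('top');save(c,'t5.png');P=pts(c);z=P[...,2]
m=(c['frame'].max(-1)<40)&(z>.085)&(z<.12)&(abs(P[...,0]-.638)<.05)&(abs(P[...,1]+.058)<.05);print(rect(P,big(m)))
"
```

```text
[0.58347652 0.22372019 0.22491939] [ 0.12214923 -0.27870554  0.19533347]
(185, array([ 0.6385, -0.0567,  0.0488,  0.0118, 10.6041]))
```

View pics/t5.png

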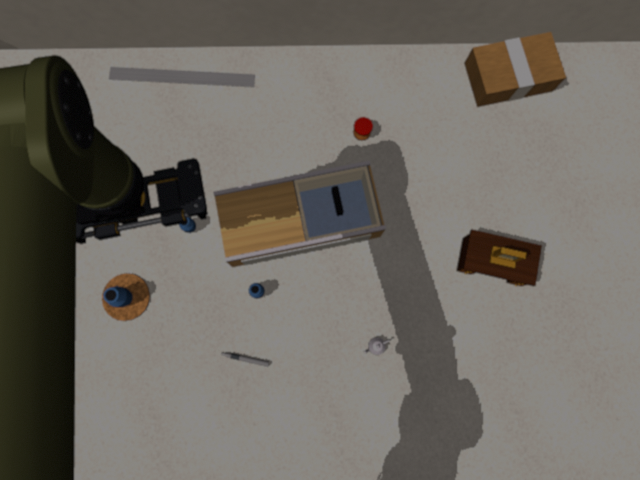

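The final view shows the cover shut with the handle at (337,201), the mirror standing mid-desk at (508,257) and the vase on the mat at (118,296). The teapot, pin vise and stool have not moved.

```bash
python3 -c "
from h import *
print(env.sign_off())"
```

```text
the job is handed in; nothing more can be done
None
```

The job is handed in at about 28 s of the 72 s limit: the vase is upright on the mat, the mirror stands square on the desk within about 2 mm of its middle, and the cover is fully shut.

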